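Put the tumbler away upside-down in the drawer

TASK

Pull the wooden unit's drawer right out to its stop, then put the eight-sided aluminium tumbler away in it, turned over so that it stands mouth-down flat on the drawer's floor and no ash can settle in it. Set it down rather than letting it fall, leave the drawer fully open, and do not shift or knock over the other things.

Things in the scene. Friction and masses are not known exactly. Their poses are not given: they have to be found in the camera images.
- tumbler: eight-sided straight aluminium tumbler, 60 mm across the flats (65 mm across corners), 76 mm tall, wall 3 mm, about 0.12 kg; starts mouth-up on the table, left or right of the drawer; laid on a flat side it does not roll. Origin: centre of its underside; z: along its axis from bottom to mouth; x: square to one flat side (the others follow every 45 degrees)
- tumbler_mouth (a point): centre of the tumbler's mouth, 76 mm from its underside along its axis; axes as the tumbler's
- drawer_unit: low wooden unit fixed on the table, 220 mm deep (x) by 260 mm wide (y) by 118 mm tall, with one drawer that slides out towards the robot (its -x). Origin: centre of its underside
- drawer (a joint): how far the drawer is out, m: 0 shut, 0.165 at its stop; it stays where it is left (about 2.5 N of friction)
- drawer_handle (a point): middle of the drawer's steel bar handle: a horizontal bar along the unit's y, 100 mm long, about 10 mm thick, 35 mm in front of the face (30 mm of clear gap behind it),  88 mm above the table (30 mm below the unit's top); moves with the drawer; axes as the unit's
- drawer_floor (a point): point on the drawer's inner floor, 16 mm above the table, moves with the drawer; axes as the unit's. The floor reaches 82 mm to the front (-x) and 108 mm to either side of it, and fully out, 82 mm behind it before the unit's top covers it (109 mm to the back wall). Side walls stand 39 mm, the 12 mm thick front panel 96 mm above the floor
- jar: bystander: clear glass jar, 74 mm diameter, 119 mm tall, white press-button cap; stands upright. Origin: centre of its underside
- pot: bystander: aluminium cooking pot without lid, about 170 mm diameter, 95 mm tall. Origin: centre of its underside
- colander: bystander: steel colander with dark holes and two ears, 180 mm diameter, 75 mm tall. Origin: centre of its underside
- plate: bystander: white ceramic plate, 190 mm diameter, 20 mm tall. Origin: centre of its underside
- spoon: bystander: wooden spoon, 220 mm long, lying on the table. Origin: under its middle, x along its length
- tin: bystander: plain steel tin, 64 mm diameter, 75 mm tall, standing on top of the drawer unit. Origin: centre of its underside
Mind the look-alikes: they are no part of the job. Leave any red look-alike of the tumbler alone.

How it is judged:
By the outcome, as a careful person would: the job done as asked, in the order asked, and still so for the second after the job is handed in, with the robot touching nothing.
It also fails if it takes over 67 s, if anything falls off the work surface, if the arm or the gripper's body presses on something with over 40 N, if the wrist force passes 120 N, or if a joint passes its speed limit or range.

ROBOT

A 7-joint arm with a two-finger parallel gripper is mounted at the origin on the work surface. World frame = base frame: x ahead of the robot, y to its left, z up, the work surface at z = 0. Lengths are in m, angles in rad, forces in N, time in s.
With the tool pointing down it reaches from about 0.4 to 0.85 m from the base axis. Payload 10.4 kg.
Tool frame: the origin (TCP) lies at the very end of the fingers, on their centre line; the grasp point (between the pads) lies 19 mm behind it; z points along the fingers, y is the line along which they close (so a half turn about z gives the same grasp; the last joint's range is limited). The gripper opens to 87 mm and grips with 3 to 60 N. Pads are 19 mm wide; open, the fingers measure 117 mm over their backs; the gripper's body (75 mm by 190 mm) begins 51 mm behind the grasp point.
Start: joints at [-1.243, 0.332, -0.065, 1.46, 0.022, 1.35, -0.088], TCP at [0.215, 0.587, 0.223] pointing down, gripper open.
Joint ranges: [-2.6, 2.6], [-0.5, 2.12], [-1.47, 1.34], [0.16, 2.42], [-1.27, 4.41], [0.06, 2.06], [-2.6, 2.6]. Speed limits (rad/s): [2.22, 2.22, 2.79, 2.79, 3.14, 3.14, 3.14].

INTERFACE

Orientations are given as a unit quaternion [x, y, z, w].
In Python, from bench import * gives the robot as it stands.
- The arm moves only by the tool carry_out, never from a script. Its argument "deltas" is a list of rows, each an object with "hand": the finger opening in mm, from 0 to 87; "dp": the shift along the tool's x, y, z each as a share of 250 mm, from -1 to 1, a list of three; "spin": the turn about the tool's z as a share of pi rad, from -1 to 1. In form: [{"hand": hand, "dp": [dx, dy, dz], "spin": spin}, ...]. A call has 1 to 20 rows; each row is the pose to reach, as a shift and turn from the pose commanded when the call began, along the tool's axes at that moment, turning the shorter way round; what a row does not reach only later rows make up. A row lasts 1/10 s, in which the tool goes at most 50 mm and 8.59 degrees, less where a joint would pass 70% of its speed; a pose out of reach is approached as far as the arm can. A call with a number of a shift or a turn outside -1 to 1 is refused whole. A call with a gripper value outside its range is refused whole. The fingers move at their own pace and stop on an object; "force" is the grip in N (left out, the last holds). Time passes only in rows, so rows that repeat a pose let the fingers close. It gives the time, the measured TCP pose, the force, the opening and the grip force at its end, in the units of the state.
- read_state(): the state, without advancing time (a new reading comes with each control period).
- camera(name): name is "side" or "top" or "wrist"; returns the picture (480x640x3 uint8, red, green, blue); there is no depth.
- get_calibration(name): a dict with "fx", "fy", "cx", "cy" (pixels), "k1" (the pictures are not rectified: a ray, as slopes to the right and down, at radius r is drawn at 1 + k1 r^2 times it, then the intrinsics apply), "R" (3x3) and "t" (3): a world point X has camera coordinates R X + t; the wrist camera has in their place "mount" (4x4, takes a point from camera to tool coordinates, whose origin is the TCP and whose axes are the flange's). Camera axes: x right, y down, z forward; pixel columns grow to the right and rows downward; lengths in m; the calibration is good to about 2 mm. A picture is of the moment at which its call begins: read the wrist's pose just before it. get_calibration takes no time and is no camera call.
- close_job(): hands the job in; it is judged then, once.
The state is a dict: "time": time; "joint_positions": joint angles; "joint_vel": joint speeds; "joint_torque": joint torques, N m; "ee_pos": TCP position; "eef_rot": TCP orientation; "ft_force": force on the tool from outside, world axes, zero at the start; "torque": the same for the moment, N m; "width": finger opening in m; "grip_force": force on a finger pad.
Only numpy, scipy, OpenCV 4.12 (cv2) and the standard library are available. Lean on these libraries where they do the work, as an engineer would, in place of code of your own. Each camera call takes 0.05 s, during which the arm holds its last target. There are 200 camera calls.

## Working session

There is one attempt and no reset: what is moved stays moved. The work goes in short steps, Python scripts to look and compute and a tool call to move; the robot and the scene stay as the last step left them, time stands still between calls to the robot, and variables do not carry over. Pictures are saved under pics/ and viewed, at most 10 in all, crops included, and the job is handed in when it is done.

Besides the shell and the picture viewer there is one more tool, called after ">>>" by a JSON object that holds its "fn" and its "kwargs". carry_out: Moves the arm, as the interface text tells. Its arguments: {"type":"object","properties":{"deltas":{"type":"array","items":{"type":"object","properties":{"hand":{"type":"number"},"dp":{"type":"array","items":{"type":"number","minimum":-1,"maximum":1}},"spin":{"type":"number","minimum":-1,"maximum":1}}}},"force":{"type":"number"}},"required":["deltas"]}

```bash
ls; mkdir -p pics; python3 - <<'E'
from bench import *
import cv2,numpy as np
s=read_state(); print({k:np.round(v,3).tolist() for k,v in s.items()})
for n in ("side","top","wrist"):
    c=get_calibration(n); print(n,{k:np.round(v,4).tolist() for k,v in c.items()})
    cv2.imwrite(f"pics/{n}0.png",camera(n)[:,:,::-1])
E
```

```text
pics
{'time': 0.0, 'joint_positions': [-1.243, 0.333, -0.065, 1.461, 0.022, 1.35, -0.089], 'joint_vel': [0.0, 0.0, -0.0, -0.001, 0.0, 0.0, 0.002], 'joint_torque': [0.0, -62.326, 0.024, -38.989, -0.062, 0.04, 0.0], 'ee_pos': [0.215, 0.587, 0.222], 'eef_rot': [0.175, 0.985, -0.001, -0.0], 'ft_force': [0.058, -0.085, -0.15], 'torque': [-0.024, -0.015, 0.027], 'grip_force': 0.0, 'width': 0.087}
side {'fx': 469.7325, 'fy': 469.7325, 'cx': 315.1517, 'cy': 243.7375, 'k1': -0.0515, 'R': [[0.9316, -0.363, -0.0167], [-0.2209, -0.5292, -0.8193], [0.2885, 0.7669, -0.5732]], 't': [-0.5367, 0.1969, 1.2841]}
top {'fx': 498.102, 'fy': 498.102, 'cx': 317.0838, 'cy': 245.7385, 'k1': -0.0659, 'R': [[0.0178, -0.9998, 0.0081], [-0.988, -0.0188, -0.153], [0.1532, -0.0053, -0.9882]], 't': [-0.0491, 0.5462, 1.3721]}
wrist {'fx': 358.135, 'fy': 358.135, 'cx': 322.6128, 'cy': 241.6189, 'k1': -0.025, 'mount': [[0.0004, -0.9664, -0.2571, 0.0702], [1.0, 0.0002, 0.0006, -0.0004], [-0.0005, -0.2571, 0.9664, -0.1625], [0.0, 0.0, 0.0, 1.0]]}
```

View pics/top0.png

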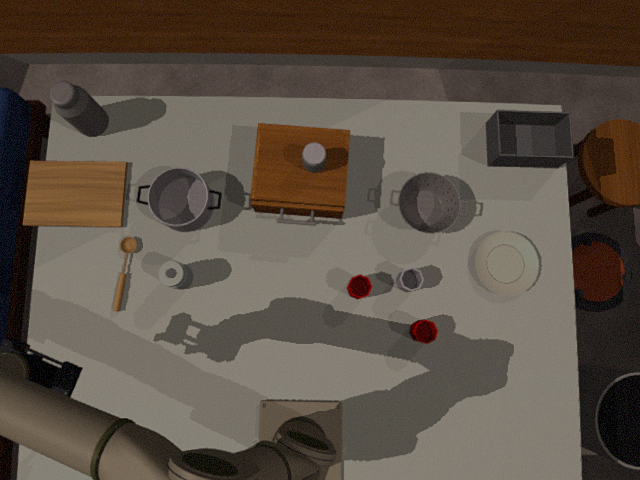

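View pics/side0.png

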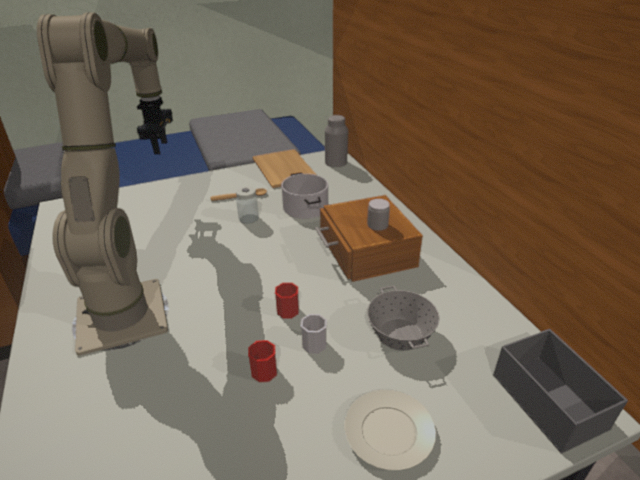

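The top view shows the drawer unit around (300,170), its bar handle at (312,219) and the tin on top at (314,157).

Candidates for the tumbler (top-view pixels):
- silver octagon at (410,279), side view (314,333)
- red look-alikes at (359,287) and (424,332)
- tin at (314,157)
- glass jar at (173,273)

The silver one matches the description. I'll check it in a close crop together with the handle.

```bash
python3 - <<'E'
import cv2,numpy as np
t=cv2.imread("pics/top0.png");s=cv2.imread("pics/side0.png")
def c(im,u,v,w,h,W,H): return cv2.resize(im[v:v+h,u:u+w],(W,H),interpolation=cv2.INTER_CUBIC)
# x5: tumbler top (375..455,249..309), x5 tumbler side (275..355,300..360); x3.33 unit
a=np.hstack([c(t,375,249,80,60,400,300),c(s,275,303,80,60,400,300)])
b=np.hstack([c(t,240,118,120,112,400,300)[:300],c(s,310,190,120,90,400,300)])
cv2.imwrite("pics/crop1.png",np.vstack([a,b]))
E
```

```text
(no output)
```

View pics/crop1.png

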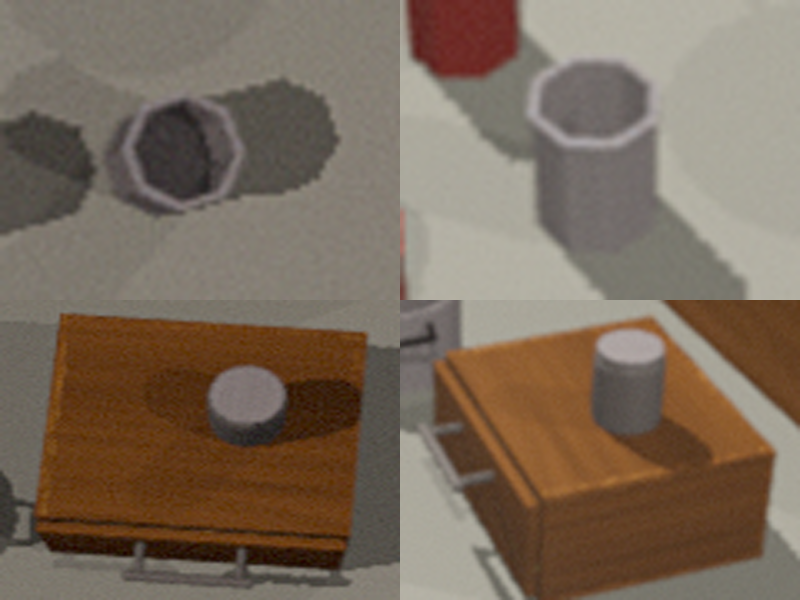

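The crop confirms the choice: a plain silver octagonal cup, mouth-up, with its mouth centre at top (411.7,279.5) and side (313.3,323.4). The bar handle has ends at top (278,221) and (315,224), side (316,227.5) and (328,247). Next I triangulate both.

```bash
cat > h.py <<'E'
from bench import *
import cv2,numpy as np
def ray(n,px,st=None):
    c=get_calibration(n); u=np.array([(px[0]-c['cx'])/c['fx'],(px[1]-c['cy'])/c['fy']]); d=u.copy()
    for _ in range(20): d=u/(1+c['k1']*(d@d))
    v=np.array([*d,1.])
    if n!='wrist':
        R=np.array(c['R']); return -R.T@np.array(c['t']), R.T@v/np.linalg.norm(v)
    from scipy.spatial.transform import Rotation as Ro
    M=np.array(c['mount']); T=Ro.from_quat(st['eef_rot']).as_matrix()
    d=T@M[:3,:3]@v
    return T@M[:3,3]+np.array(st['ee_pos']), d/np.linalg.norm(d)
def tri(rays):
    A=sum(np.eye(3)-np.outer(d,d) for o,d in rays); b=sum((np.eye(3)-np.outer(d,d))@o for o,d in rays)
    X=np.linalg.solve(A,b); r=max(np.linalg.norm(np.cross(X-o,d)) for o,d in rays)
    return np.round(X,4),round(r,4)
def onz(r,z): o,d=r; return np.round(o+d*(z-o[2])/d[2],4)
def toolmove(target,st=None):
    from scipy.spatial.transform import Rotation as Ro
    s=st or read_state(); return np.round(Ro.from_quat(s['eef_rot']).as_matrix().T@(np.array(target)-s['ee_pos'])/0.25,3)
E
python3 - <<'E'
from h import *
for k,a,b in [("mouth",(411.7,279.5),(313.3,323.4)),("bar+y",(278.1,221.4),(316,227.5)),("bar-y",(315,223.6),(328.3,246.7)),
  ("back-y corner",(349.5,130.3),(310+(773-400)/3.333,190+155/3.333)),("back+y corner",(258.6,123.2),(310+(652-400)/3.333,190+18/3.333))]:
    print(k,tri([ray('top',a),ray('side',b)]))
for p in [(258.6,123.2),(349.5,130.3)]: print(onz(ray('top',p),.118))
t=onz(ray('top',(240+247/3.333,118+(393-300)/2.679)),.193); print('tin',t)
for n,p in dict(red1=(359,287),red2=(424,332)).items(): print(n,onz(ray('top',p),.076))
E
```

```text
mouth (array([ 0.4539, -0.3014,  0.0759]), np.float64(0.0013))
bar+y (array([0.6063, 0.0695, 0.0932]), np.float64(0.0013))
bar-y (array([ 0.6042, -0.0326,  0.0872]), np.float64(0.0023))
back-y corner (array([ 0.8659, -0.124 ,  0.1129]), np.float64(0.0))
back+y corner (array([0.882 , 0.1315, 0.1152]), np.float64(0.0011))
[0.8797 0.1314 0.118 ]
[ 0.8638 -0.1236  0.118 ]
tin [ 0.7696 -0.0261  0.193 ]
red1 [ 0.4295 -0.1558  0.076 ]
red2 [ 0.3102 -0.3335  0.076 ]
```

```bash
python3 - <<'E'
from h import *
for p in [(.35,.391,.222),(.48,.2,.222),(.605,.0204,.2)]: print(toolmove(p))
E
```

```text
[-0.777 -0.549  0.   ]
[-1.528e+00 -1.088e+00  1.000e-03]
[-2.245 -1.591  0.09 ]
```

>>> {"fn": "carry_out", "kwargs": {"deltas": [{"hand":60,"dp":[-0.25,-0.177,0]},{"hand":60,"dp":[-0.5,-0.353,0]},{"hand":60,"dp":[-0.75,-0.53,0]},{"hand":60,"dp":[-0.95,-0.67,0]},{"hand":60,"dp":[-1,-0.71,0]},{"hand":60,"dp":[-1,-0.71,0]},{"hand":60,"dp":[-1,-0.71,0]}]}}

```text
schema error: expected keys hand, dp, spin
```

>>> {"fn": "carry_out", "kwargs": {"deltas": [{"hand":60,"dp":[-0.25,-0.177,0.02]},{"hand":60,"dp":[-0.5,-0.353,0.04]},{"hand":60,"dp":[-0.75,-0.53,0.04],"spin":0.1},{"hand":60,"dp":[-1,-0.71,0.04],"spin":0.2},{"hand":60,"dp":[-1,-0.71,0.04],"spin":0.3},{"hand":60,"dp":[-1,-0.71,0.04],"spin":0.41},{"hand":60,"dp":[-1,-0.71,0.04],"spin":0.41},{"hand":60,"dp":[-1,-0.71,0.04],"spin":0.41},{"hand":60,"dp":[-1,-0.71,0.04],"spin":0.41},{"hand":60,"dp":[-1,-0.71,0.04],"spin":0.41},{"hand":60,"dp":[-1,-0.71,0.04],"spin":0.41}]}}

```text
schema error: expected keys hand, dp, spin
```

```bash
python3 - <<'E'
from h import *
s=read_state();print(s['time'],s['ee_pos'],s['eef_rot'],np.round(s['joint_positions'],2),s['ft_force'])
print(toolmove((.605,.0204,.2)))
cv2.imwrite("pics/w1.png",camera('wrist')[:,:,::-1])
E
```

```text
0.15 [0.21468729 0.58668928 0.22195987] [ 1.74502202e-01  9.84656653e-01 -5.03937327e-04 -6.20400146e-05] [-1.24  0.33 -0.06  1.46  0.02  1.35 -0.09] [ 0.08691043 -0.05049987  0.55827036]
[-2.245 -1.591  0.09 ]
```

>>> {"fn": "carry_out", "kwargs": {"deltas": [{"hand":60,"dp":[-1,-0.71,0],"spin":0},{"hand":60,"dp":[-1,-0.71,0],"spin":0},{"hand":60,"dp":[-1,-0.71,0],"spin":0},{"hand":60,"dp":[-1,-0.71,0],"spin":0},{"hand":60,"dp":[-1,-0.71,0],"spin":0},{"hand":60,"dp":[-1,-0.71,0],"spin":0},{"hand":60,"dp":[-1,-0.71,0],"spin":0}]}}

```text
time: 0.9
ee_pos: [0.3925, 0.3285, 0.2228]
eef_rot: [0.179, 0.984, -0.0, 0.001]
ft_force: [0.0, 0.3, 0.5]
width: 0.0603
grip_force: 0.0
```

>>> {"fn": "carry_out", "kwargs": {"deltas": [{"hand":60,"dp":[-1,-0.71,0.04],"spin":0.41},{"hand":60,"dp":[-1,-0.71,0.04],"spin":0.41},{"hand":60,"dp":[-1,-0.71,0.04],"spin":0.41},{"hand":60,"dp":[-1,-0.71,0.04],"spin":0.41},{"hand":60,"dp":[-1,-0.71,0.04],"spin":0.41},{"hand":60,"dp":[-1,-0.71,0.04],"spin":0.41},{"hand":60,"dp":[-1,-0.71,0.04],"spin":0.41},{"hand":60,"dp":[-1,-0.71,0.04],"spin":0.41},{"hand":60,"dp":[-1,-0.71,0.04],"spin":0.41},{"hand":60,"dp":[-1,-0.71,0.04],"spin":0.41},{"hand":60,"dp":[-1,-0.71,0.04],"spin":0.41}]}}

```text
time: 2.0
ee_pos: [0.5622, 0.0822, 0.2124]
eef_rot: [0.73, 0.684, -0.0, -0.0]
ft_force: [0.1, 0.7, 0.2]
width: 0.0599
grip_force: 0.0
```

```bash
python3 - <<'E'
from h import *
s=read_state();print(s['time'],s['ee_pos'],s['eef_rot'],np.round(s['joint_positions'],2),s['ft_force'])
print(toolmove((.605,.0204,.2)))
cv2.imwrite("pics/w1.png",camera('wrist')[:,:,::-1])
E
```

```text
2.0 [0.56221334 0.08219581 0.21242823] [ 7.29594079e-01  6.83880446e-01 -5.83752384e-05 -1.10983476e-04] [-0.62  0.22  0.47  1.65 -0.1   1.29 -0.21] [0.12343762 0.74198698 0.24674638]
[-0.236  0.187  0.05 ]
```

>>> {"fn": "carry_out", "kwargs": {"deltas": [{"hand":27,"dp":[-0.236,0.187,0.05],"spin":0},{"hand":27,"dp":[-0.236,0.187,0.1],"spin":0},{"hand":27,"dp":[-0.236,0.187,0.15],"spin":0},{"hand":27,"dp":[-0.236,0.187,0.2],"spin":0},{"hand":27,"dp":[-0.236,0.187,0.3],"spin":0},{"hand":27,"dp":[-0.236,0.187,0.4],"spin":0},{"hand":27,"dp":[-0.236,0.187,0.5],"spin":0},{"hand":27,"dp":[-0.236,0.187,0.57],"spin":0},{"hand":27,"dp":[-0.236,0.187,0.57],"spin":0},{"hand":5,"dp":[-0.236,0.187,0.57],"spin":0},{"hand":5,"dp":[-0.236,0.187,0.57],"spin":0},{"hand":5,"dp":[-0.236,0.187,0.57],"spin":0},{"hand":5,"dp":[-0.236,0.187,0.57],"spin":0}], "force": 20}}

```text
time: 3.35
ee_pos: [0.6059, 0.0202, 0.0713]
eef_rot: [0.731, 0.683, 0.001, 0.001]
ft_force: [0.3, 1.3, 4.6]
width: 0.0098
grip_force: 20.0
```

>>> {"fn": "carry_out", "kwargs": {"deltas": [{"hand":5,"dp":[0,-0.1,0],"spin":0},{"hand":5,"dp":[0,-0.2,0],"spin":0},{"hand":5,"dp":[0,-0.3,0],"spin":0},{"hand":5,"dp":[0,-0.4,0],"spin":0},{"hand":5,"dp":[0,-0.5,0],"spin":0},{"hand":5,"dp":[0,-0.58,0],"spin":0},{"hand":5,"dp":[0,-0.63,0],"spin":0},{"hand":5,"dp":[0,-0.66,0],"spin":0},{"hand":5,"dp":[0,-0.68,0],"spin":0},{"hand":5,"dp":[0,-0.685,0],"spin":0},{"hand":5,"dp":[0,-0.685,0],"spin":0}]}}

```text
time: 4.45
ee_pos: [0.4422, 0.0303, 0.0722]
eef_rot: [0.731, 0.682, 0.007, 0.006]
ft_force: [40.0, -5.8, -30.7]
width: 0.015
grip_force: 20.0
```

>>> {"fn": "carry_out", "kwargs": {"deltas": [{"hand":5,"dp":[0,0.025,0],"spin":0},{"hand":27,"dp":[0,0.025,0],"spin":0},{"hand":27,"dp":[0,0.025,0],"spin":0},{"hand":27,"dp":[0,0.025,0],"spin":0},{"hand":27,"dp":[0,0.025,-0.2],"spin":0},{"hand":27,"dp":[0,0.025,-0.4],"spin":0},{"hand":60,"dp":[0,0.025,-0.6],"spin":0},{"hand":60,"dp":[0,0.025,-0.6],"spin":0},{"hand":60,"dp":[0,0.025,-0.6],"spin":0}]}}

```text
time: 5.35
ee_pos: [0.4404, 0.0312, 0.2207]
eef_rot: [0.731, 0.683, 0.001, -0.0]
ft_force: [1.1, 0.8, -0.4]
width: 0.0436
grip_force: 0.0
```

```bash
python3 - <<'E'
from h import *
s=read_state();print(s['time'],s['ee_pos'],s['eef_rot'],s['ft_force'],np.round(s['joint_positions'],2))
print(toolmove((.454,-.301,.2)))
cv2.imwrite("pics/t2.png",camera('top')[:,:,::-1]); cv2.imwrite("pics/s2.png",camera('side')[:,:,::-1])
a=cv2.imread("pics/t2.png")[160:310,230:430];b=cv2.imread("pics/s2.png")[180:330,230:430]
cv2.imwrite("pics/c2.png",np.hstack([cv2.resize(a,(400,300),interpolation=3),cv2.resize(b,(400,300),interpolation=3)]))
E
```

```text
5.35 [0.44039473 0.03123874 0.22069938] [ 7.30591947e-01  6.82813673e-01  9.46298718e-04 -1.41256260e-06] [ 1.07978166  0.78903594 -0.4441252 ] [-0.66 -0.11  0.46  1.94  0.05  1.3  -0.29]
[-1.322  0.144  0.081]
```

View pics/c2.png

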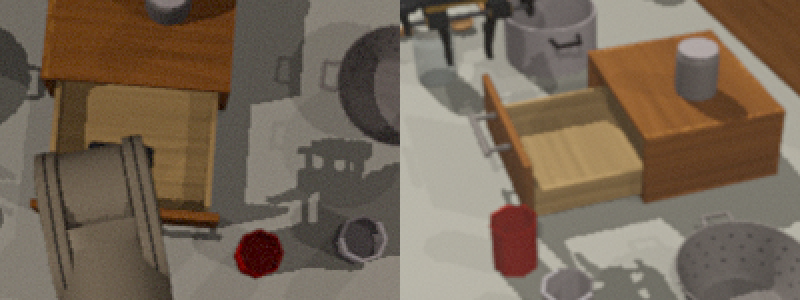

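The drawer is fully out, with its floor clear, and the silver tumbler stands untouched at crop (360,240). Next I grasp it at mid-height so it can be pivoted between the pads.

>>> {"fn": "carry_out", "kwargs": {"deltas": [{"hand":87,"dp":[-0.9,0.1,0],"spin":0},{"hand":87,"dp":[-0.9,0.1,0],"spin":0},{"hand":87,"dp":[-0.9,0.1,0],"spin":0},{"hand":87,"dp":[-0.9,0.1,0],"spin":0},{"hand":87,"dp":[-0.9,0.1,0],"spin":0},{"hand":87,"dp":[-0.9,0.1,0],"spin":0}]}}

```text
time: 6.05
ee_pos: [0.4483, -0.1992, 0.2187]
eef_rot: [0.733, 0.68, -0.002, -0.0]
ft_force: [0.3, -0.6, -0.5]
width: 0.0865
grip_force: 0.0
```

```bash
python3 - <<'E'
from h import *
s=read_state();print(s['time'],s['ee_pos'],s['eef_rot'],np.round(s['joint_positions'],2))
print(toolmove((.454,-.301,.021)))
w=camera('wrist')[:,:,::-1]; t=camera('top')[:,:,::-1]
cv2.imwrite("pics/c3.png",np.hstack([cv2.resize(w,(400,300)),cv2.resize(t[240:315,360:460],(400,300),interpolation=3)]))
E
```

```text
6.05 [ 0.44827897 -0.19919975  0.21866339] [ 7.32871935e-01  6.80364711e-01 -1.54763487e-03 -4.38650873e-04] [-0.44  0.01  0.78  1.84 -0.01  1.29  0.27]
[-0.403  0.055  0.791]
```

View pics/c3.png

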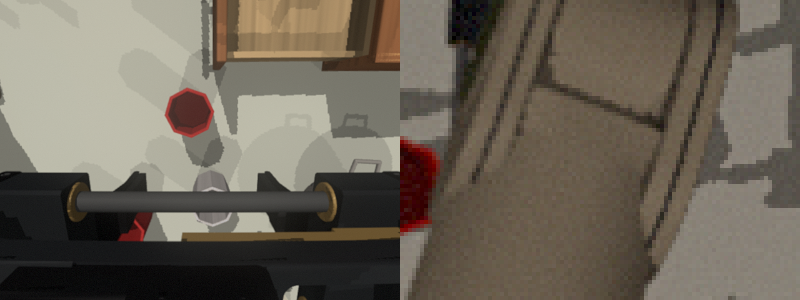

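The wrist view shows the silver cup at about (213,195) in the half-scale picture, between the open fingers, with the red look-alike at (190,112) clear of it. Descending.

>>> {"fn": "carry_out", "kwargs": {"deltas": [{"hand":87,"dp":[-0.403,0.055,0.2],"spin":0},{"hand":87,"dp":[-0.403,0.055,0.3],"spin":0},{"hand":87,"dp":[-0.403,0.055,0.35],"spin":0},{"hand":87,"dp":[-0.403,0.055,0.35],"spin":0},{"hand":87,"dp":[-0.403,0.055,0.5],"spin":0},{"hand":87,"dp":[-0.403,0.055,0.65],"spin":0},{"hand":87,"dp":[-0.403,0.055,0.75],"spin":0},{"hand":87,"dp":[-0.403,0.055,0.79],"spin":0},{"hand":87,"dp":[-0.403,0.055,0.79],"spin":0},{"hand":50,"dp":[-0.403,0.055,0.79],"spin":0},{"hand":50,"dp":[-0.403,0.055,0.79],"spin":0},{"hand":50,"dp":[-0.403,0.055,0.79],"spin":0},{"hand":50,"dp":[-0.403,0.055,0.79],"spin":0}], "force": 6}}

```text
time: 7.45
ee_pos: [0.4573, -0.2968, 0.0233]
eef_rot: [0.731, 0.683, 0.0, 0.0]
ft_force: [1.5, 1.0, 4.9]
width: 0.0645
grip_force: 6.0
```

Width 64.5 mm means I am on the corners. I'll open, turn 22.5° and regrip.

>>> {"fn": "carry_out", "kwargs": {"deltas": [{"hand":87,"dp":[0,0,0],"spin":0},{"hand":87,"dp":[-0.012,-0.008,0.01],"spin":0},{"hand":87,"dp":[-0.012,-0.008,0.01],"spin":0.06},{"hand":87,"dp":[-0.012,-0.008,0.01],"spin":0.125},{"hand":87,"dp":[-0.012,-0.008,0.01],"spin":0.125},{"hand":87,"dp":[-0.012,-0.008,0.01],"spin":0.125},{"hand":50,"dp":[-0.012,-0.008,0.01],"spin":0.125},{"hand":50,"dp":[-0.012,-0.008,0.01],"spin":0.125},{"hand":50,"dp":[-0.012,-0.008,0.01],"spin":0.125},{"hand":50,"dp":[-0.012,-0.008,0.01],"spin":0.125}], "force": 6}}

```text
time: 8.45
ee_pos: [0.4547, -0.2996, 0.02]
eef_rot: [0.85, 0.527, 0.0, 0.0]
ft_force: [1.1, -0.3, -0.9]
width: 0.0632
grip_force: 0.5
```

>>> {"fn": "carry_out", "kwargs": {"deltas": [{"hand":50,"dp":[0,0,0],"spin":0},{"hand":50,"dp":[0,0,0],"spin":0},{"hand":50,"dp":[0,0,0],"spin":0},{"hand":50,"dp":[0,0,0],"spin":0}], "force": 10}}

```text
time: 8.85
ee_pos: [0.4547, -0.2996, 0.0201]
eef_rot: [0.85, 0.527, 0.0, 0.0]
ft_force: [0.7, -0.4, 0.5]
width: 0.06
grip_force: 10.0
```

>>> {"fn": "carry_out", "kwargs": {"deltas": [{"hand":50,"dp":[0,0,-0.2],"spin":0},{"hand":50,"dp":[0,0,-0.4],"spin":0},{"hand":50,"dp":[0,0,-0.6],"spin":0},{"hand":50,"dp":[0,0,-0.8],"spin":0},{"hand":50,"dp":[0,0,-0.8],"spin":0},{"hand":50,"dp":[0,0,-0.8],"spin":0.1},{"hand":50,"dp":[0,0,-0.8],"spin":0.2},{"hand":50,"dp":[0,0,-0.8],"spin":0.3},{"hand":50,"dp":[0,0,-0.8],"spin":0.373},{"hand":50,"dp":[0,0,-0.8],"spin":0.373},{"hand":50,"dp":[0,0,-0.8],"spin":0.373},{"hand":50,"dp":[0,0,-0.8],"spin":0.373},{"hand":50,"dp":[0,0,-0.8],"spin":0.373}]}}

```text
time: 10.15
ee_pos: [0.4543, -0.2991, 0.219]
eef_rot: [0.999, -0.034, -0.001, -0.0]
ft_force: [-0.2, -0.5, -1.2]
width: 0.06
grip_force: 10.0
```

```bash
python3 - <<'E'
from h import *
s=read_state();print(s['time'],s['ee_pos'],s['eef_rot'],np.round(s['joint_positions'],2),s['width'])
print(toolmove((.6023,.0206,.2)))
E
```

```text
10.15 [ 0.45425848 -0.29911526  0.2190288 ] [ 9.99427149e-01 -3.38361878e-02 -6.17186115e-04 -3.23231025e-04] [-0.54  0.33  1.26  1.73 -0.32  1.33 -0.85] 0.059992472111149324
[ 0.504 -1.316  0.076]
```

>>> {"fn": "carry_out", "kwargs": {"deltas": [{"hand":50,"dp":[0.38,-1,0],"spin":0},{"hand":50,"dp":[0.38,-1,0],"spin":0},{"hand":50,"dp":[0.38,-1,0],"spin":0},{"hand":50,"dp":[0.38,-1,0],"spin":0},{"hand":50,"dp":[0.38,-1,0],"spin":0},{"hand":50,"dp":[0.38,-1,0],"spin":0},{"hand":50,"dp":[0.38,-1,0],"spin":0},{"hand":50,"dp":[0.38,-1,0],"spin":0}]}}

```text
time: 10.95
ee_pos: [0.5643, -0.0566, 0.2193]
eef_rot: [1.0, -0.031, -0.001, 0.0]
ft_force: [-0.1, -0.1, -2.5]
width: 0.0603
grip_force: 10.0
```

```bash
python3 - <<'E'
from h import *
s=read_state();print(s['time'],s['ee_pos'],s['eef_rot'],np.round(s['joint_positions'],2),s['width'])
print(toolmove((.6,.0206,.124)))
E
```

```text
10.95 [ 0.56426967 -0.05656967  0.21931042] [ 9.99517933e-01 -3.10375276e-02 -6.48872036e-04  3.90814422e-04] [-0.93  0.39  1.2   1.67 -0.37  1.34 -1.3 ] 0.060268904835198936
[ 0.124 -0.317  0.381]
```

Move to the start of the tilt (cup lower edge facing the unit's top front edge) and lighten the grip.

>>> {"fn": "carry_out", "kwargs": {"deltas": [{"hand":50,"dp":[0.124,-0.317,0],"spin":0},{"hand":50,"dp":[0.124,-0.317,0],"spin":0},{"hand":50,"dp":[0.124,-0.317,0.1],"spin":0},{"hand":50,"dp":[0.124,-0.317,0.2],"spin":0},{"hand":50,"dp":[0.124,-0.317,0.3],"spin":0},{"hand":50,"dp":[0.124,-0.317,0.36],"spin":0},{"hand":50,"dp":[0.124,-0.317,0.38],"spin":0},{"hand":50,"dp":[0.124,-0.317,0.38],"spin":0},{"hand":50,"dp":[0.124,-0.317,0.38],"spin":0}], "force": 6}}

```text
time: 11.85
ee_pos: [0.6013, 0.0208, 0.1261]
eef_rot: [1.0, -0.031, 0.001, -0.0]
ft_force: [0.4, 0.6, -1.6]
width: 0.0601
grip_force: 6.0
```

```bash
python3 - <<'E'
from h import *
s=read_state();print(s['time'],s['ee_pos'],s['eef_rot'],s['width'],s['grip_force'])
print(toolmove((.6,.0206,.124)))
E
```

```text
11.85 [0.60127985 0.02082115 0.12610873] [ 9.99514628e-01 -3.11451421e-02  6.87730104e-04 -1.21042362e-04] 0.060089722783474 5.975410689425189
[-0.005  0.001  0.008]
```

>>> {"fn": "carry_out", "kwargs": {"deltas": [{"hand":50,"dp":[0.06,0,0],"spin":0},{"hand":50,"dp":[0.085,0,0],"spin":0},{"hand":50,"dp":[0.108,0,0],"spin":0},{"hand":50,"dp":[0.122,0,-0.006],"spin":0},{"hand":50,"dp":[0.136,0,-0.012],"spin":0},{"hand":50,"dp":[0.152,0,-0.018],"spin":0},{"hand":50,"dp":[0.168,0,-0.024],"spin":0},{"hand":50,"dp":[0.184,0,-0.028],"spin":0},{"hand":50,"dp":[0.2,0,-0.028],"spin":0},{"hand":50,"dp":[0.216,0,-0.028],"spin":0},{"hand":50,"dp":[0.232,0,-0.028],"spin":0},{"hand":50,"dp":[0.248,0,-0.028],"spin":0},{"hand":50,"dp":[0.268,0,-0.028],"spin":0},{"hand":50,"dp":[0.268,0,-0.028],"spin":0},{"hand":50,"dp":[0.268,0,-0.028],"spin":0}]}}

```text
time: 13.35
ee_pos: [0.6679, 0.0169, 0.1319]
eef_rot: [1.0, -0.031, 0.0, 0.0]
ft_force: [-0.1, 0.7, -1.5]
width: 0.06
grip_force: 6.0
```

```bash
python3 - <<'E'
from h import *
s=read_state();print(s['time'],s['ee_pos'],s['eef_rot'],s['width'],s['grip_force'])
t=camera('side')[:,:,::-1]
cv2.imwrite("pics/s4.png",cv2.resize(t[120:270,270:470],(800,600),interpolation=3))
E
```

```text
13.35 [0.66793145 0.01692615 0.13189998] [ 9.99520431e-01 -3.09643805e-02  2.90766664e-04  1.74283676e-04] 0.06004876994451358 5.999933148095806
```

View pics/s4.png

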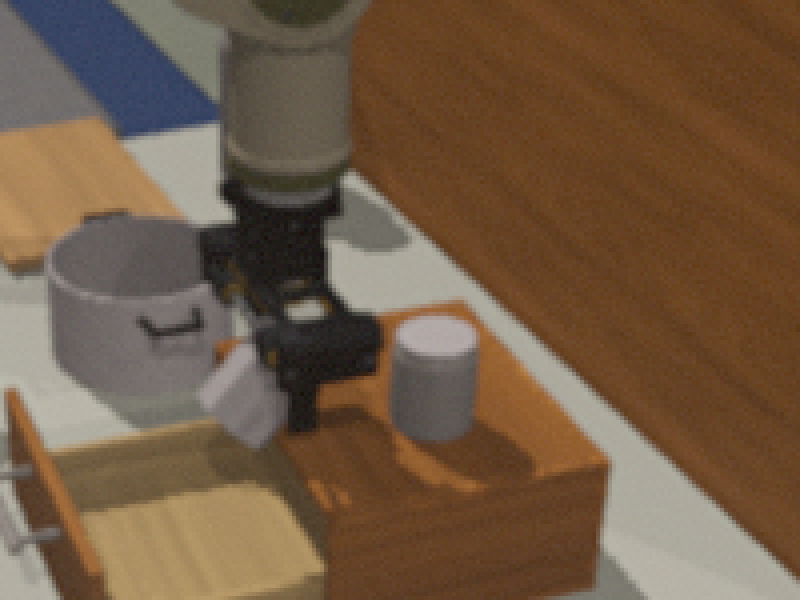

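The cup has pivoted to about 65–70°, bottom towards the robot at (225,395) in the crop. Next I press it fully horizontal on the unit's top edge, then back off above the drawer.

>>> {"fn": "carry_out", "kwargs": {"deltas": [{"hand":50,"dp":[0.03,0,0],"spin":0},{"hand":50,"dp":[0.04,0,0.006],"spin":0},{"hand":50,"dp":[0.04,0,0.012],"spin":0},{"hand":50,"dp":[0.04,0,0.018],"spin":0},{"hand":50,"dp":[0.04,0,0.022],"spin":0},{"hand":50,"dp":[0.04,0,0.024],"spin":0},{"hand":50,"dp":[0.04,0,0.024],"spin":0}]}}

```text
time: 14.1
ee_pos: [0.6776, 0.0165, 0.1261]
eef_rot: [1.0, -0.031, 0.0, -0.0]
ft_force: [0.4, -0.8, 2.2]
width: 0.0602
grip_force: 6.0
```

>>> {"fn": "carry_out", "kwargs": {"deltas": [{"hand":50,"dp":[0,0,-0.05],"spin":0},{"hand":50,"dp":[0,0,-0.1],"spin":0},{"hand":50,"dp":[-0.1,0,-0.1],"spin":0},{"hand":50,"dp":[-0.25,0,-0.1],"spin":0},{"hand":50,"dp":[-0.4,0,-0.1],"spin":0},{"hand":50,"dp":[-0.4,0,-0.1],"spin":0},{"hand":50,"dp":[-0.4,0,-0.1],"spin":0}]}}

```text
time: 14.8
ee_pos: [0.5778, 0.0236, 0.1521]
eef_rot: [1.0, -0.03, 0.001, -0.001]
ft_force: [0.7, 0.2, -1.2]
width: 0.06
grip_force: 6.0
```

```bash
python3 - <<'E'
from h import *
s=read_state();print(s['time'],s['ee_pos'],s['eef_rot'],s['width'],s['grip_force'])
print(toolmove((.521,.026,.129)))
t=camera('side')[:,:,::-1]
cv2.imwrite("pics/s5.png",cv2.resize(t[120:270,270:470],(800,600),interpolation=3))
E
```

```text
14.8 [0.57775612 0.02355389 0.15206664] [ 9.99535004e-01 -3.04700664e-02  5.18544533e-04 -1.03980657e-03] 0.060037203613411715 5.999617439674587
[-0.227  0.004  0.092]
```

View pics/s5.png

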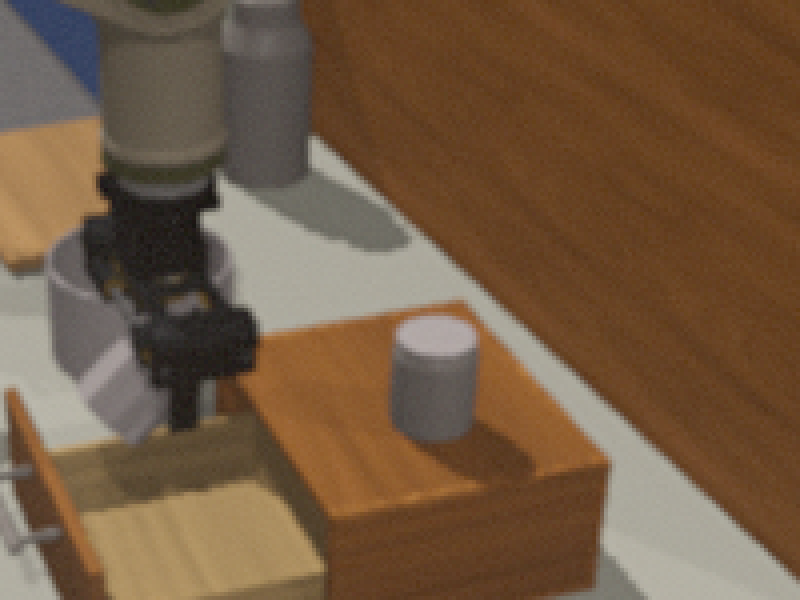

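```bash
python3 - <<'E'
from h import *
c=get_calibration('side')
def pr(X):
    p=np.array(c['R'])@X+np.array(c['t']); d=p[:2]/p[2]; d=d*(1+c['k1']*(d@d)); return np.array([(c['fx']*d[0]+c['cx']-270)*4,(c['fy']*d[1]+c['cy']-120)*4])
P=np.array([.578,.0235,.171]); ux=np.array([.998,-.062,0]); uy=np.array([.062,.998,0]); uz=np.array([0,0,1])
for th in (65,75,90):
    a=np.radians(th); ax=np.sin(a)*ux+np.cos(a)*uz; n=np.cos(a)*ux-np.sin(a)*uz
    for off in (0,.003):
        B=P-.038*ax+off*uz
        print(th,off,[pr(B+.030*s*n+.0124*t*uy).round().astype(int).tolist() for s in(1,-1) for t in(-1,1)],pr(B-.03*uy+.0124*n).round().astype(int).tolist(),pr(B-.03*uy-.0124*n).round().astype(int).tolist())
E
```

```text
65 0 [[145, 445], [136, 427], [109, 388], [100, 371]] [142, 441] [127, 417]
65 0.003 [[145, 441], [136, 424], [109, 384], [100, 367]] [142, 437] [127, 413]
75 0 [[136, 441], [126, 424], [113, 377], [103, 360]] [136, 435] [126, 409]
75 0.003 [[136, 438], [126, 421], [112, 374], [103, 357]] [136, 432] [126, 405]
90 0 [[124, 433], [114, 416], [121, 363], [111, 346]] [130, 425] [129, 396]
90 0.003 [[124, 430], [114, 413], [121, 359], [111, 342]] [130, 422] [128, 392]
```

```bash
python3 - <<'E'
from h import *
im=cv2.imread("pics/s5.png")[270:470,40:280]
w=camera('wrist')[:,:,::-1]
z=cv2.resize(im,(720,600),interpolation=3)[:, :720]
cv2.imwrite("pics/z6.png",np.vstack([cv2.resize(z,(420,350)),cv2.resize(w[:480],(420,240))]) if 0 else np.hstack([cv2.resize(im,(432,360),interpolation=3),cv2.resize(w,(368,276),interpolation=3)[:276] if 0 else cv2.copyMakeBorder(cv2.resize(w,(368,276)),0,84,0,0,0)]))
E
```

```text
(no output)
```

View pics/z6.png

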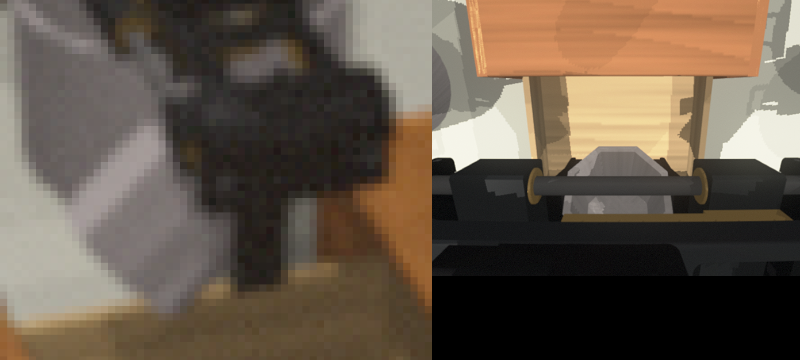

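```bash
cat >> h.py <<'E'
def prj(n,X,st=None):
    from scipy.spatial.transform import Rotation as Ro
    c=get_calibration(n); X=np.atleast_2d(X)
    if n!='wrist': p=X@np.array(c['R']).T+np.array(c['t'])
    else:
        M=np.array(c['mount']); T=Ro.from_quat(st['eef_rot']).as_matrix()
        p=(((X-st['ee_pos'])@T)-M[:3,3])@M[:3,:3]
    d=p[:,:2]/p[:,2:]; d=d*(1+c['k1']*(d**2).sum(1,keepdims=True)); return d*[c['fx'],c['fy']]+[c['cx'],c['cy']]
def cup(P,th,a=0,b=0,yaw=-3.6):
    t=np.radians(th); y=np.radians(yaw); ux=np.array([np.cos(y),np.sin(y),0]); uy=np.array([-np.sin(y),np.cos(y),0]); uz=np.array([0,0,1.])
    ax=np.sin(t)*ux+np.cos(t)*uz; n=np.cos(t)*ux-np.sin(t)*uz
    k=np.radians(22.5+45*np.arange(8)); o=.0325*(np.cos(k)[:,None]*n+np.sin(k)[:,None]*uy)
    C=np.array(P)+a*ax+b*n
    return C-.038*ax+o, C+.038*ax+o   # bottom ring, mouth ring
E
python3 - <<'E'
from h import *
s=read_state();P=np.array([.578,.0235,.171])
obs=np.array([[79,392],[132,442],[126,342]])
for th in range(30,190,10):
    best=None
    for a in np.arange(-.02,.021,.004):
      for b in np.arange(-.012,.013,.004):
        bo,mo=cup(P,th,a,b); q=(prj('side',np.vstack([bo,mo]))-[270,120])*4
        H=cv2.convexHull(q.astype(np.float32))
        e=sum(abs(cv2.pointPolygonTest(H,tuple(map(float,p)),True)) for p in obs)
        L=q[q[:,0].argmin()];D=q[q[:,1].argmax()]
        e+=np.linalg.norm(L-obs[0])+np.linalg.norm(D-obs[1])
        if best is None or e<best[0]: best=(round(float(e),1),round(a,3),round(b,3),L.round(),D.round())
    bo,mo=cup(P,th,best[1],best[2])
    w=prj('wrist',np.vstack([bo,mo]),s)*.575
    print(th,*best,'| wrist bottom top',w[:8][w[:8,1].argmin()].round(),'mouth top',w[8:][w[8:,1].argmin()].round())
E
```

```text
30 55.9 -0.004 -0.012 [ 88. 404.] [154. 449.] | wrist bottom top [172. 165.] mouth top [164. 147.]
40 27.9 -0.008 -0.012 [ 82. 397.] [142. 450.] | wrist bottom top [172. 174.] mouth top [166. 143.]
50 19.5 -0.012 -0.012 [ 77. 388.] [131. 449.] | wrist bottom top [172. 184.] mouth top [167. 142.]
60 28.9 -0.016 -0.012 [ 73. 377.] [125. 448.] | wrist bottom top [172. 195.] mouth top [168. 143.]
70 48.5 -0.02 -0.004 [ 75. 374.] [114. 452.] | wrist bottom top [172. 201.] mouth top [169. 141.]
80 59.1 -0.02 0.004 [ 79. 376.] [107. 452.] | wrist bottom top [173. 207.] mouth top [170. 140.]
90 71.2 -0.02 0.008 [ 80. 369.] [ 98. 448.] | wrist bottom top [172. 216.] mouth top [171. 144.]
100 55.1 -0.016 0.012 [ 82. 391.] [ 94. 441.] | wrist bottom top [172. 222.] mouth top [172. 145.]
110 79.6 -0.016 0.012 [ 78. 412.] [182. 442.] | wrist bottom top [171. 233.] mouth top [166. 151.]
120 67.6 -0.016 0.012 [ 74. 399.] [171. 444.] | wrist bottom top [170. 245.] mouth top [167. 147.]
130 64.0 -0.012 0.012 [ 77. 388.] [165. 447.] | wrist bottom top [170. 250.] mouth top [167. 139.]
140 77.4 -0.008 0.012 [ 81. 377.] [157. 450.] | wrist bottom top [162. 243.] mouth top [168. 135.]
150 81.2 0.008 0.012 [ 95. 379.] [157. 462.] | wrist bottom top [163. 206.] mouth top [170. 123.]
160 104.3 0.012 0.012 [ 98. 372.] [174. 467.] | wrist bottom top [164. 191.] mouth top [171. 126.]
170 117.3 0.012 0.012 [101. 362.] [161. 467.] | wrist bottom top [164. 182.] mouth top [171. 133.]
180 128.7 0.016 0.012 [106. 356.] [149. 470.] | wrist bottom top [165. 170.] mouth top [172. 139.]
```

The fit says the cup is at about 50° tilt and has slid back in the pads, so I'll change plan. First lay it down flat in the drawer. Then regrip it near its bottom and swing the mouth down under the unit's front lip.

>>> {"fn": "carry_out", "kwargs": {"deltas": [{"hand":50,"dp":[0.09,0,0],"spin":0},{"hand":50,"dp":[0.09,0,0.1],"spin":0},{"hand":50,"dp":[0.09,0,0.2],"spin":0},{"hand":50,"dp":[0.09,0,0.3],"spin":0},{"hand":50,"dp":[0.09,0,0.36],"spin":0},{"hand":50,"dp":[0.09,0,0.4],"spin":0},{"hand":50,"dp":[0.09,0,0.42],"spin":0},{"hand":50,"dp":[0.09,0,0.44],"spin":0},{"hand":50,"dp":[0.09,0,0.455],"spin":0},{"hand":50,"dp":[0.09,0,0.47],"spin":0},{"hand":50,"dp":[0.09,0,0.48],"spin":0},{"hand":50,"dp":[0.09,0,0.49],"spin":0},{"hand":50,"dp":[0.09,0,0.495],"spin":0},{"hand":50,"dp":[0.09,0,0.495],"spin":0}], "force": 5}}

```text
time: 16.3
ee_pos: [0.6024, 0.0213, 0.0291]
eef_rot: [1.0, -0.031, 0.002, -0.0]
ft_force: [3.2, 0.3, 6.0]
width: 0.0601
grip_force: 5.0
```

>>> {"fn": "carry_out", "kwargs": {"deltas": [{"hand":87,"dp":[0,0,0],"spin":0},{"hand":87,"dp":[0,0,0],"spin":0},{"hand":87,"dp":[0,0,0],"spin":0},{"hand":87,"dp":[0,0,-0.1],"spin":0},{"hand":87,"dp":[0,0,-0.3],"spin":0},{"hand":87,"dp":[0,0,-0.5],"spin":0},{"hand":87,"dp":[-0.2,0,-0.7],"spin":0},{"hand":87,"dp":[-0.3,0,-0.8],"spin":0},{"hand":87,"dp":[-0.3,0,-0.8],"spin":0},{"hand":87,"dp":[-0.3,0,-0.8],"spin":0},{"hand":87,"dp":[-0.3,0,-0.8],"spin":0}]}}

```text
time: 17.4
ee_pos: [0.5254, 0.0267, 0.227]
eef_rot: [1.0, -0.03, -0.0, -0.001]
ft_force: [0.4, -0.2, -0.8]
width: 0.0866
grip_force: 0.0
```

```bash
python3 - <<'E'
from h import *
s=read_state();print(s['time'],s['ee_pos'],s['eef_rot'],s['width'])
import pickle; pickle.dump(s,open('s7.pkl','wb'))
w=camera('wrist')[:,:,::-1];t=camera('side')[:,:,::-1]
cv2.imwrite('pics/w7.png',w);cv2.imwrite('pics/s7.png',t)
a=cv2.resize(t[180:270,280:400],(400,300),interpolation=3)
cv2.imwrite("pics/c7.png",np.hstack([cv2.resize(w,(400,300)),a]))
E
```

```text
17.4 [0.52544979 0.02666584 0.22697616] [ 9.99540999e-01 -3.02876112e-02 -1.25509683e-07 -6.71904722e-04] 0.08664593201796604
```

View pics/c7.png

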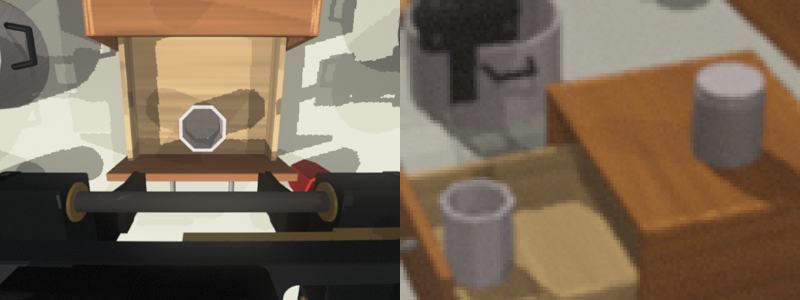

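The last picture shows the cup standing upright mouth-up inside the drawer, wrist (203,128) in the half-scale picture, flats square to the drawer. I'll regrip it near its mouth for a longer lever and tilt it again on the unit's edge.

```bash
python3 - <<'E'
from h import *; import pickle
s=pickle.load(open('s7.pkl','rb'))
p=(203*1.6,128*1.6); q=(280+(477-400)*.3,180+205*.3)
print(tri([ray('wrist',p,s),ray('side',q)]),onz(ray('wrist',p,s),.092),onz(ray('side',q),.092))
X=onz(ray('wrist',p,s),.092); print(toolmove((X[0],X[1],.061)))
for z,f in ((.118,(284/400*640,37*1.6)),(.118,(85*1.6,37*1.6)),(.118,(325*1.6,37*1.6)),(.112,(122*1.6,157*1.6)),(.112,(285*1.6,157*1.6))): print(onz(ray('wrist',f,s),z))
E
```

```text
(array([0.5474, 0.0233, 0.086 ]), np.float64(0.0004)) [0.548  0.0234 0.092 ] [0.545  0.0148 0.092 ]
[0.091 0.004 0.662]
[ 0.6489 -0.0729  0.118 ]
[0.6628 0.1491 0.118 ]
[ 0.6466 -0.119   0.118 ]
[0.5197 0.1304 0.112 ]
[ 0.5071 -0.0806  0.112 ]
```

>>> {"fn": "carry_out", "kwargs": {"deltas": [{"hand":87,"dp":[0.091,0.004,0.15],"spin":0},{"hand":87,"dp":[0.091,0.004,0.3],"spin":0},{"hand":87,"dp":[0.091,0.004,0.35],"spin":0},{"hand":87,"dp":[0.091,0.004,0.5],"spin":0},{"hand":87,"dp":[0.091,0.004,0.62],"spin":0},{"hand":87,"dp":[0.091,0.004,0.668],"spin":0},{"hand":87,"dp":[0.091,0.004,0.668],"spin":0},{"hand":50,"dp":[0.091,0.004,0.668],"spin":0},{"hand":50,"dp":[0.091,0.004,0.668],"spin":0},{"hand":50,"dp":[0.091,0.004,0.668],"spin":0},{"hand":50,"dp":[0.091,0.004,0.668],"spin":0},{"hand":50,"dp":[0.091,0.004,0.668],"spin":0}], "force": 8}}

```text
time: 18.7
ee_pos: [0.5484, 0.0239, 0.0609]
eef_rot: [1.0, -0.031, 0.0, -0.0]
ft_force: [-0.6, 0.7, 4.4]
width: 0.0597
grip_force: 8.0
```

>>> {"fn": "carry_out", "kwargs": {"deltas": [{"hand":50,"dp":[0,0,-0.18],"spin":0},{"hand":50,"dp":[0.1,0,-0.336],"spin":0},{"hand":50,"dp":[0.25,0,-0.336],"spin":0},{"hand":50,"dp":[0.27,0,-0.336],"spin":0},{"hand":50,"dp":[0.29,0,-0.336],"spin":0},{"hand":50,"dp":[0.31,0,-0.336],"spin":0},{"hand":50,"dp":[0.33,0,-0.336],"spin":0},{"hand":50,"dp":[0.35,0,-0.336],"spin":0},{"hand":50,"dp":[0.37,0,-0.336],"spin":0},{"hand":50,"dp":[0.39,0,-0.336],"spin":0},{"hand":50,"dp":[0.41,0,-0.336],"spin":0},{"hand":50,"dp":[0.43,0,-0.336],"spin":0},{"hand":50,"dp":[0.45,0,-0.336],"spin":0},{"hand":50,"dp":[0.47,0,-0.336],"spin":0},{"hand":50,"dp":[0.49,0,-0.336],"spin":0},{"hand":50,"dp":[0.51,0,-0.336],"spin":0},{"hand":50,"dp":[0.53,0,-0.336],"spin":0},{"hand":50,"dp":[0.55,0,-0.336],"spin":0},{"hand":50,"dp":[0.578,0,-0.336],"spin":0},{"hand":50,"dp":[0.578,0,-0.336],"spin":0}], "force": 6}}

```text
time: 20.7
ee_pos: [0.6934, 0.0145, 0.1445]
eef_rot: [1.0, -0.031, 0.001, 0.0]
ft_force: [0.4, -0.3, 0.9]
width: 0.0597
grip_force: 6.0
```

>>> {"fn": "carry_out", "kwargs": {"deltas": [{"hand":50,"dp":[0,0,0.01],"spin":0},{"hand":50,"dp":[0,0,0.02],"spin":0},{"hand":50,"dp":[0,0,0.03],"spin":0},{"hand":50,"dp":[0,0,0.04],"spin":0},{"hand":50,"dp":[0,0,0.05],"spin":0},{"hand":50,"dp":[0,0,0.057],"spin":0},{"hand":50,"dp":[0,0,0.06],"spin":0},{"hand":50,"dp":[0,0,0.06],"spin":0}]}}

```text
time: 21.5
ee_pos: [0.6923, 0.0147, 0.1292]
eef_rot: [1.0, -0.031, 0.0, -0.0]
ft_force: [2.4, 0.2, 2.6]
width: 0.06
grip_force: 6.0
```

```bash
python3 - <<'E'
from h import *
s=read_state();print(s['time'],s['ee_pos'],s['eef_rot'],s['width'],s['ft_force'])
t=camera('side')[:,:,::-1]; cv2.imwrite('pics/s8.png',t)
o=cv2.imread('pics/s7.png')
# new greyish cup pixels: low saturation & differing from earlier view, in a window around the pads
hsv=cv2.cvtColor(t,cv2.COLOR_BGR2HSV); d=cv2.absdiff(t,o).max(2)
c=prj('side',np.array(s['ee_pos'])+[0,0,.019])[0]; print(c.round(1))
u,v=map(int,c); 
w=t[v-22:v+22,u-32:u+16]; hs=hsv[v-22:v+22,u-32:u+16]
for r in range(0,44,2): print(v-22+r,''.join('#' if (hs[r,k,1]<60 and 80<hs[r,k,2]<215) else ('.' if hs[r,k,2]<80 else ('w' if hs[r,k,1]>=60 else ' ')) for k in range(48)))
E
```

```text
21.5 [0.69231608 0.01469382 0.12923851] [ 9.99524290e-01 -3.08412992e-02  7.23010051e-05 -4.64002012e-05] 0.06001702073410226 [2.44205994 0.16001876 2.57144149]
[348.6 215.4]
193 ################..w.##........................##
195 ##################.####...........www#####w.....
197 ##..#####################........##########w....
199 ##..######################.........######.......
201 .....#####################......................
203 ###################wwwwww.......................
205 ########wwwwwwwwwwwwwwwww.......................
207 ########wwwwwwwwwww#######......................
209 ########wwww###############...w.................
211 ########www#################....................
213 ########www####################.................
215 ########www####################.............wwww
217 ########www#####################..........wwwwww
219 ########wwww#####################........wwwwwww
221 ########wwww#####################...............
223 #######wwwwww####################...............
225 wwwwwwwwwwwww###################...............w
227 wwwwwwwwwwwwww############.wwww..........wwwwwww
229 wwwwwwwwwwwwwwww##. ...wwwwwwwwwwwwwwwwwwwwwwwww
231 wwwwwwwwwwwwwwwwwww...wwwwwwwwwwwwwwwwwwwwwwwwww
233 wwwwwwwwwwwwwwwwwwww.ww..wwwwwwwwwwwwwwwwwwwwwww
235 wwwwwwwwwwwwwwwwwwwwww.ww..wwwwwwwwwwwwwwwwwwwww
```

```bash
python3 - <<'E'
from h import *
s=read_state();P=np.array(s['ee_pos'])+[0,0,.019]
t=cv2.imread('pics/s8.png');hsv=cv2.cvtColor(t,cv2.COLOR_BGR2HSV)
m=((hsv[:,:,1]<60)&(hsv[:,:,2]>80)).astype(np.uint8)
y0,y1,x0,x1=207,232,326,345
obs=m[y0:y1,x0:x1]; res=[]
for th in range(40,131,5):
  for a in np.arange(-.04,.001,.004):
    for b in np.arange(-.008,.009,.004):
      q=prj('side',np.vstack(cup(P,th,a,b))); k=np.zeros((480,640),np.uint8); cv2.fillConvexPoly(k,cv2.convexHull(q.astype(np.int32)),1)
      res.append((int((k[y0:y1,x0:x1]!=obs).sum()),th,round(a,3),round(b,3)))
for r in sorted(res)[:8]: print(r)
E
```

```text
(28, 85, np.float64(-0.02), np.float64(-0.004))
(30, 80, np.float64(-0.02), np.float64(-0.008))
(32, 80, np.float64(-0.02), np.float64(-0.004))
(32, 90, np.float64(-0.02), np.float64(0.0))
(33, 95, np.float64(-0.016), np.float64(0.004))
(34, 85, np.float64(-0.016), np.float64(-0.004))
(35, 90, np.float64(-0.02), np.float64(-0.004))
(37, 75, np.float64(-0.02), np.float64(-0.008))
```

>>> {"fn": "carry_out", "kwargs": {"deltas": [{"hand":50,"dp":[0,0,-0.06],"spin":0},{"hand":50,"dp":[0,0,-0.12],"spin":0},{"hand":50,"dp":[-0.1,0,-0.12],"spin":0},{"hand":50,"dp":[-0.25,0,-0.12],"spin":0},{"hand":50,"dp":[-0.337,0,-0.12],"spin":0},{"hand":50,"dp":[-0.337,0,-0.12],"spin":0},{"hand":50,"dp":[-0.337,0,0],"spin":0},{"hand":50,"dp":[-0.337,0,0.12],"spin":0},{"hand":50,"dp":[-0.337,0,0.24],"spin":0},{"hand":50,"dp":[-0.337,0,0.3],"spin":0},{"hand":50,"dp":[-0.337,0,0.33],"spin":0},{"hand":50,"dp":[-0.337,0,0.355],"spin":0},{"hand":50,"dp":[-0.337,0,0.375],"spin":0},{"hand":50,"dp":[-0.337,0,0.39],"spin":0},{"hand":50,"dp":[-0.337,0,0.4],"spin":0},{"hand":50,"dp":[-0.337,0,0.4],"spin":0}], "force": 8}}

```text
time: 23.15
ee_pos: [0.6088, 0.0199, 0.0298]
eef_rot: [1.0, -0.031, 0.001, -0.0]
ft_force: [1.5, 0.1, 1.0]
width: 0.0597
grip_force: 8.0
```

>>> {"fn": "carry_out", "kwargs": {"deltas": [{"hand":50,"dp":[0,0,0.008],"spin":0},{"hand":50,"dp":[0,0,0.012],"spin":0},{"hand":50,"dp":[0,0,0.012],"spin":0},{"hand":87,"dp":[0,0,0.004],"spin":0},{"hand":87,"dp":[0,0,0.004],"spin":0},{"hand":87,"dp":[0,0,0.004],"spin":0},{"hand":87,"dp":[0,0,-0.1],"spin":0},{"hand":87,"dp":[0,0,-0.3],"spin":0},{"hand":87,"dp":[0,0,-0.5],"spin":0},{"hand":87,"dp":[-0.2,0,-0.7],"spin":0},{"hand":87,"dp":[-0.33,0,-0.78],"spin":0},{"hand":87,"dp":[-0.33,0,-0.78],"spin":0},{"hand":87,"dp":[-0.33,0,-0.78],"spin":0}], "force": 4}}

```text
time: 24.45
ee_pos: [0.5251, 0.0255, 0.2252]
eef_rot: [1.0, -0.03, 0.0, -0.002]
ft_force: [0.5, 0.7, 0.1]
width: 0.0871
grip_force: 0.0
```

```bash
python3 - <<'E'
from h import *; import pickle
s=read_state();print(s['time'],s['ee_pos'],s['eef_rot'])
pickle.dump(s,open('s9.pkl','wb'))
w=camera('wrist')[:,:,::-1];cv2.imwrite('pics/w9.png',w);t=camera('side')[:,:,::-1];cv2.imwrite('pics/s9.png',t)
h=cv2.cvtColor(w,cv2.COLOR_BGR2HSV)
for r in range(60,270,8): print(r,''.join('#' if h[r,k,1]<45 else ('.' if h[r,k,2]<60 else ' ') for k in range(190,460,5)))
h=cv2.cvtColor(t,cv2.COLOR_BGR2HSV)
for r in range(200,270,2): print(r,''.join('#' if h[r,k,1]<50 else ('.' if h[r,k,2]<60 else ' ') for k in range(275,355)))
E
```

```text
24.45 [0.52511571 0.02547533 0.22522257] [ 9.99536082e-01 -3.03885147e-02  3.32749067e-04 -2.01199490e-03]
60                                                       
68                                                       
76                                                       
84                                                       
92                                                       
100                                                       
108                                                      #
116 #                   ##############                   #
124 #                   ##############                   #
132 #                    #############                   #
140 #                    #############                   #
148 #                    #############                   #
156 #                    #############                   #
164 #                    #############                  ##
172 ##                   #############                  ##
180 ##                   #############                  ##
188 ##                   #############                
[... 2799 characters left out ...]
     
252 ###    ###                  ############################                        
254 #########                   ###########################                         
256 ####                         ###########################                        
258 #####                        ####################                               
260 ######                        ##########                                        
262 #######                                                                         
264 ########                                                                        
266 #########                                                                       
268 ##########
```

```bash
python3 - <<'E'
from h import *; import pickle
s=pickle.load(open('s9.pkl','rb'))
mw=(cv2.cvtColor(cv2.imread('pics/w9.png'),cv2.COLOR_BGR2HSV)[:,:,1]<45).astype(np.uint8)
ms=(cv2.cvtColor(cv2.imread('pics/s9.png'),cv2.COLOR_BGR2HSV)[:,:,1]<50).astype(np.uint8)
W=(slice(90,235),slice(230,420)); S=(slice(237,263),slice(294,335))
from itertools import product
res=[]
for x,y,yaw in product(np.arange(.56,.62,.003),np.arange(.008,.034,.003),(-7,-5,-3.6,-2,0)):
    e=0
    for n,m,sl,st in (('wrist',mw,W,s),('side',ms,S,None)):
        q=prj(n,np.vstack(cup((x,y,.046),90,yaw=yaw)),st); k=np.zeros((480,640),np.uint8)
        cv2.fillConvexPoly(k,cv2.convexHull(np.round(q).astype(np.int32)),1); e+=(k[sl]!=m[sl]).sum()*(1 if n=='wrist' else 4)
    res.append((int(e),round(x,3),round(y,3),yaw))
for r in sorted(res)[:5]: print(r)
x,y=sorted(res)[0][1:3]; g=np.array([x-.026*.998,y+.026*.062,.029]); print(g,toolmove(g))
E
```

```text
(604, np.float64(0.587), np.float64(0.02), -3.6)
(643, np.float64(0.587), np.float64(0.02), -2)
(658, np.float64(0.587), np.float64(0.02), -5)
(695, np.float64(0.587), np.float64(0.02), -7)
(696, np.float64(0.587), np.float64(0.023), -3.6)
[0.561052 0.021612 0.029   ] [0.141 0.01  0.781]
```

>>> {"fn": "carry_out", "kwargs": {"deltas": [{"hand":87,"dp":[0.141,0.01,0.2],"spin":0},{"hand":87,"dp":[0.141,0.01,0.35],"spin":0},{"hand":87,"dp":[0.141,0.01,0.45],"spin":0},{"hand":87,"dp":[0.141,0.01,0.6],"spin":0},{"hand":87,"dp":[0.141,0.01,0.72],"spin":0},{"hand":87,"dp":[0.141,0.01,0.787],"spin":0},{"hand":87,"dp":[0.141,0.01,0.787],"spin":0},{"hand":50,"dp":[0.141,0.01,0.787],"spin":0},{"hand":50,"dp":[0.141,0.01,0.787],"spin":0},{"hand":50,"dp":[0.141,0.01,0.787],"spin":0},{"hand":50,"dp":[0.141,0.01,0.787],"spin":0},{"hand":50,"dp":[0.141,0.01,0.787],"spin":0}], "force": 6}}

```text
time: 25.75
ee_pos: [0.5613, 0.0209, 0.0282]
eef_rot: [1.0, -0.031, 0.0, -0.001]
ft_force: [-1.1, 1.4, 5.7]
width: 0.0603
grip_force: 6.0
```

Gripped. Slide it forward under the lip, then lift so the lip turns the mouth down.

>>> {"fn": "carry_out", "kwargs": {"deltas": [{"hand":50,"dp":[0,0,-0.02],"spin":0},{"hand":50,"dp":[0.1,0,-0.025],"spin":0},{"hand":50,"dp":[0.195,0,-0.025],"spin":0},{"hand":50,"dp":[0.195,0,-0.025],"spin":0},{"hand":50,"dp":[0.195,0,-0.07],"spin":0},{"hand":50,"dp":[0.195,0,-0.1],"spin":0},{"hand":50,"dp":[0.195,0,-0.12],"spin":0},{"hand":50,"dp":[0.195,0,-0.14],"spin":0},{"hand":50,"dp":[0.195,0,-0.16],"spin":0},{"hand":50,"dp":[0.195,0,-0.18],"spin":0},{"hand":50,"dp":[0.195,0,-0.2],"spin":0},{"hand":50,"dp":[0.195,0,-0.22],"spin":0},{"hand":50,"dp":[0.195,0,-0.24],"spin":0},{"hand":50,"dp":[0.195,0,-0.26],"spin":0},{"hand":50,"dp":[0.195,0,-0.29],"spin":0},{"hand":50,"dp":[0.195,0,-0.32],"spin":0},{"hand":50,"dp":[0.195,0,-0.35],"spin":0},{"hand":50,"dp":[0.195,0,-0.38],"spin":0},{"hand":50,"dp":[0.195,0,-0.41],"spin":0},{"hand":50,"dp":[0.195,0,-0.41],"spin":0}]}}

```text
time: 27.75
ee_pos: [0.6101, 0.0172, 0.1313]
eef_rot: [1.0, -0.031, 0.001, -0.0]
ft_force: [0.2, -0.5, -1.3]
width: 0.06
grip_force: 6.0
```

```bash
cat > fit.py <<'E'
from h import *
from itertools import product
s=read_state();print(s['time'],np.round(s['ee_pos'],4),s['width'],np.round(s['ft_force'],1))
P=np.array(s['ee_pos'])+[0,0,.019]
t=camera('side')[:,:,::-1]; cv2.imwrite('pics/fit.png',t)
h=cv2.cvtColor(t,cv2.COLOR_BGR2HSV); u,v=map(int,prj('side',P)[0]); print(u,v)
for r in range(v-20,v+40,2): print(r,''.join('#' if (h[r,k,1]<60 and h[r,k,2]>75) else ('.' if h[r,k,2]<=75 else ' ') for k in range(u-35,u+25)))
E
python3 fit.py
```

```text
27.75 [0.6101 0.0172 0.1313] 0.060020844787189165 [ 0.2 -0.5 -1.3]
322 219
199 ##################.....###.............. ###  ....##########
201 ##################....#####.........#########  ....######## 
203 ####################.....###.........#########...........   
205 #############################.............................. 
207 ###########################................................ 
209 ###########################................................ 
211 ############################............................... 
213 ############################..............................  
215 #############################.............................  
217 ################################..........................  
219 #################################.................          
221 #################################............##             
223 ####################################........####            
225 ####################################........#####           
227 ##################          ########........######          
229 ##########                   #######........##
[... 163 characters left out ...]
                  ######################      
237                                  ####################       
239                                  ##################         
241                                   ###############           
243                                     #########               
245                                                             
247                                                             
249                                                             
251                                                             
253                                                             
255                                                             
257
```

>>> {"fn": "carry_out", "kwargs": {"deltas": [{"hand":50,"dp":[0.015,0,0],"spin":0},{"hand":50,"dp":[0.025,0,0],"spin":0},{"hand":50,"dp":[0.035,0,0],"spin":0},{"hand":50,"dp":[0.045,0,0],"spin":0},{"hand":50,"dp":[0.055,0,0],"spin":0},{"hand":50,"dp":[0.058,0,0],"spin":0},{"hand":50,"dp":[0.058,0,0],"spin":0}]}}

```text
time: 28.5
ee_pos: [0.6241, 0.0162, 0.13]
eef_rot: [1.0, -0.031, 0.0, 0.0]
ft_force: [-3.0, 0.2, 0.4]
width: 0.0599
grip_force: 6.0
```

```bash
cat >> fit.py <<'E'
m=((h[:,:,1]<60)&(h[:,:,2]>75)).astype(np.uint8); sl=(slice(v+9,v+34),slice(u-10,u+25)); res=[]
for th,a,b in product(range(130,216,5),np.arange(.01,.035,.004),np.arange(-.008,.009,.004)):
    q=prj('side',np.vstack(cup(P,th,a,b))); k=np.zeros((480,640),np.uint8); cv2.fillConvexPoly(k,cv2.convexHull(np.round(q).astype(np.int32)),1)
    res.append((int(((k[sl]!=m[sl])&(h[sl][:,:,2]>75)).sum()),th,round(a,3),round(b,3)))
for r in sorted(res)[:6]: print(*r)
E
python3 fit.py
```

```text
28.5 [0.6241 0.0162 0.13  ] 0.059948563980511176 [-3.   0.2  0.4]
327 219
199 ####################...##...........  ######  ....##########
201 #############...######...##........##########  ....######   
203 ###############........#####........########.............   
205 #############################.............................. 
207 ###########################................................ 
209 ###########################................................ 
211 ###########################...............................  
213 ############################... ..........................  
215 ##############################............................  
217 ################################.........................   
219 #################################..............             
221 #################################...........#               
223 ####################################........##              
225 #######################  ###########........##              
227 ##############            ##########........###             
229 #####                     ##########........###
[... 334 characters left out ...]
    
241                            ###################              
243                              ##############                 
245                                                             
247                                                             
249                                                             
251                                                             
253                                                             
255                                                             
257                                                            .
17 175 0.03 0.0
19 180 0.03 -0.004
25 170 0.026 0.004
25 175 0.026 0.004
26 170 0.026 0.008
27 185 0.03 -0.008
```

>>> {"fn": "carry_out", "kwargs": {"deltas": [{"hand":50,"dp":[-0.05,0,0],"spin":0},{"hand":50,"dp":[-0.15,0,0],"spin":0},{"hand":50,"dp":[-0.22,0,0],"spin":0},{"hand":50,"dp":[-0.22,0,0.08],"spin":0},{"hand":50,"dp":[-0.22,0,0.16],"spin":0},{"hand":50,"dp":[-0.22,0,0.2],"spin":0},{"hand":50,"dp":[-0.22,0,0.22],"spin":0},{"hand":50,"dp":[-0.22,0,0.235],"spin":0},{"hand":50,"dp":[-0.22,0,0.245],"spin":0},{"hand":50,"dp":[-0.22,0,0.25],"spin":0},{"hand":50,"dp":[-0.22,0,0.255],"spin":0},{"hand":50,"dp":[-0.22,0,0.255],"spin":0}]}}

```text
time: 29.75
ee_pos: [0.571, 0.0195, 0.0678]
eef_rot: [1.0, -0.031, 0.002, -0.0]
ft_force: [2.9, -1.5, 5.1]
width: 0.06
grip_force: 6.0
```

>>> {"fn": "carry_out", "kwargs": {"deltas": [{"hand":50,"dp":[0,0,0.004],"spin":0},{"hand":50,"dp":[0,0,0.008],"spin":0},{"hand":50,"dp":[0,0,0.012],"spin":0},{"hand":50,"dp":[0,0,0.012],"spin":0},{"hand":50,"dp":[0,0,0.012],"spin":0}]}}

```text
time: 30.25
ee_pos: [0.5717, 0.0195, 0.0653]
eef_rot: [1.0, -0.031, 0.003, -0.0]
ft_force: [4.0, -0.5, 6.8]
width: 0.0601
grip_force: 6.0
```

```bash
python3 fit.py | tail -7
```

```text
278 ##############                                              
22 175 0.026 0.004
30 175 0.03 0.004
30 185 0.026 -0.004
31 180 0.026 0.0
35 180 0.026 -0.004
35 180 0.03 -0.004
```

>>> {"fn": "carry_out", "kwargs": {"deltas": [{"hand":50,"dp":[0,0,0.004],"spin":0},{"hand":61,"dp":[0,0,0.002],"spin":0},{"hand":63,"dp":[0,0,0],"spin":0},{"hand":70,"dp":[0,0,0],"spin":0},{"hand":87,"dp":[0,0,0],"spin":0},{"hand":87,"dp":[0,0,0],"spin":0},{"hand":87,"dp":[0,0,-0.05],"spin":0},{"hand":87,"dp":[0,0,-0.2],"spin":0},{"hand":87,"dp":[0,0,-0.4],"spin":0},{"hand":87,"dp":[0,0,-0.6],"spin":0},{"hand":87,"dp":[-0.2,0,-0.75],"spin":0},{"hand":87,"dp":[-0.3,0,-0.75],"spin":0},{"hand":87,"dp":[-0.3,0,-0.75],"spin":0}]}}

```text
time: 31.6
ee_pos: [0.4944, 0.0234, 0.2519]
eef_rot: [0.999, -0.032, 0.001, -0.0]
ft_force: [-0.5, 0.5, 0.6]
width: 0.087
grip_force: 0.0
```

```bash
python3 - <<'E'
from h import *
s=read_state();print(s['time'],s['ee_pos'],s['ft_force'])
w=camera('wrist')[:,:,::-1];t=camera('side')[:,:,::-1]
cv2.imwrite("pics/c10.png",np.vstack([np.hstack([cv2.resize(w,(400,300)),cv2.resize(t[180:270,280:400],(400,300),interpolation=3)]),np.hstack([cv2.resize(camera('top')[:,:,::-1],(400,300)),cv2.resize(t,(400,300))])]))
E
```

```text
31.6 [0.49441523 0.02337107 0.25189594] [-0.50587857  0.49583533  0.63766357]
```

View pics/c10.png

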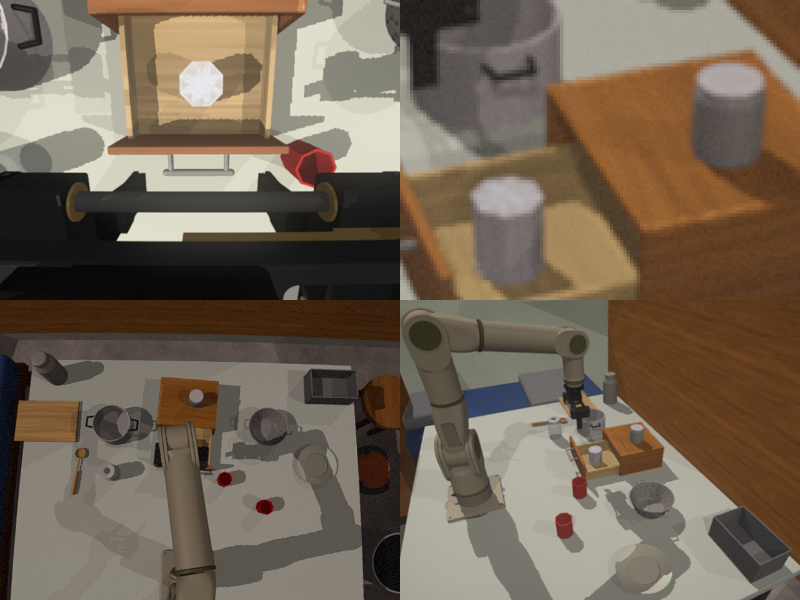

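The cup stands mouth-down in the drawer: closed base at wrist (200,84), side crop (508,195). The bystanders look undisturbed. A quick check that the drawer is still at its stop.

```bash
python3 - <<'E'
from h import *
s=read_state()
w=camera('wrist'); g=cv2.cvtColor(w,cv2.COLOR_RGB2GRAY)
c=g[255:300,300:330].mean(1); r=255+np.where(c<c.max()-40)[0]; print(r, onz(ray('wrist',(199*1.6,172*1.6),s),.093))
print(prj('wrist',[.441,.0305,.093],s),prj('wrist',[.446,.0305,.093],s))
E
```

```text
[269 270 271 272 273 274 275 276 277 278 279 280] [0.4458 0.0329 0.093 ]
[[321.26498011 279.7663204 ]] [[320.94737147 274.84210887]]
```

Bar measures about 3 mm short of the expected stop position, near the error limit. I'll make sure by gently pushing the front panel outward from inside.

>>> {"fn": "carry_out", "kwargs": {"deltas": [{"hand":0,"dp":[0.076,0,0],"spin":0},{"hand":0,"dp":[0.076,0,0],"spin":0},{"hand":0,"dp":[0.076,0,0],"spin":0},{"hand":0,"dp":[0.076,0,0.1],"spin":0},{"hand":0,"dp":[0.076,0,0.2],"spin":0},{"hand":0,"dp":[0.076,0,0.35],"spin":0},{"hand":0,"dp":[0.076,0,0.5],"spin":0},{"hand":0,"dp":[0.076,0,0.62],"spin":0},{"hand":0,"dp":[0.076,0,0.66],"spin":0},{"hand":0,"dp":[0.076,0,0.66],"spin":0}]}}

```text
time: 32.8
ee_pos: [0.5124, 0.0225, 0.0853]
eef_rot: [1.0, -0.031, -0.001, 0.001]
ft_force: [-0.3, -1.0, 2.0]
width: 0.0151
grip_force: 0.0
```

>>> {"fn": "carry_out", "kwargs": {"deltas": [{"hand":0,"dp":[-0.02,0,0],"spin":0},{"hand":0,"dp":[-0.035,0,0],"spin":0},{"hand":0,"dp":[-0.045,0,0],"spin":0},{"hand":0,"dp":[-0.055,0,0],"spin":0},{"hand":0,"dp":[-0.06,0,0],"spin":0},{"hand":0,"dp":[-0.06,0,0],"spin":0}]}}

```text
time: 33.4
ee_pos: [0.5025, 0.0242, 0.0874]
eef_rot: [1.0, -0.031, 0.005, 0.0]
ft_force: [20.6, -2.5, -17.2]
width: 0.0005
grip_force: 10.4
```

20 N against the panel with no further travel, so the drawer is at its stop. Back off and clear.

>>> {"fn": "carry_out", "kwargs": {"deltas": [{"hand":0,"dp":[0.03,0,0],"spin":0},{"hand":0,"dp":[0.06,0,0],"spin":0},{"hand":0,"dp":[0.06,0,0],"spin":0},{"hand":0,"dp":[0.06,0,-0.15],"spin":0},{"hand":0,"dp":[0.06,0,-0.35],"spin":0},{"hand":0,"dp":[0.0,0,-0.55],"spin":0},{"hand":0,"dp":[-0.1,0,-0.65],"spin":0},{"hand":0,"dp":[-0.1,0,-0.65],"spin":0},{"hand":0,"dp":[-0.1,0,-0.65],"spin":0}]}}

```text
time: 34.3
ee_pos: [0.4734, 0.0255, 0.2502]
eef_rot: [1.0, -0.031, 0.001, -0.004]
ft_force: [0.1, -0.4, -0.8]
width: 0.0009
grip_force: 0.0
```

```bash
python3 - <<'E'
from h import *
s=read_state();print(s['time'],s['ee_pos'])
t=camera('side');a=cv2.cvtColor(t,cv2.COLOR_RGB2HSV)
m=((a[225:270,295:325,1]<60)).astype(np.uint8); ys,xs=np.where(m); print(xs.min()+295,xs.max()+295,ys.min()+225,ys.max()+225)
q=prj('side',np.vstack(cup((.571,.0195,.054),180))); print(q.min(0).round(),q.max(0).round())
print(close_job())
E
```

```text
34.3 [0.47338654 0.02552006 0.25022229]
295 323 225 265
[300. 233.] [322. 265.]
the job is handed in; nothing more can be done
None
```

The job is handed in at 34.3 s of the 67 s limit: the drawer is out at its stop, the aluminium tumbler was set down mouth-down on its floor, and the bystanders looked unmoved in the last picture; no verdict came back.

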